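# Clamp the key blank in the key duplicator

### The job

The pattern key is already set in the left clamp of the key duplicating machine, and the black-headed blank lies loose in the right clamp, not pushed in all the way. Push the blank gently home until its head stops against the side of the right clamp's jaw, then turn that clamp's knob clockwise until you feel the jaw bite on the blade, give it about an eighth of a turn more and no further, and let go. Leave the pattern key's clamp and everything else on the bench as it is.

Things in the scene. Friction and masses are not known exactly. Their poses are not given: they have to be found in the camera images.
- machine: key duplicating machine: grey base 320 x 380 x 45 mm, orange carriage with two dark steel clamps 110 mm apart in front, cutter wheel, orange motor housing 160 mm high behind. Origin under the base at table height; x points from the clamps to the housing, y to the left (pattern) clamp, z up. The right clamp's screw axis is at x -75, y -55 mm; the machine stands still.
- lower_jaw: lower jaw of the right clamp, a dark steel block 32 x 40 x 25 mm, its height differing by up to 1.3 mm from setting to setting. Origin on the screw axis at the bed under the blade, 84 to 85 mm above the table; axes as the machine's. Its right side face, where the blank's head must stop, is 20 mm from the origin towards -y; a rest under the head goes on to 55 mm from the origin.
- clamp_knob: black winged knob on top of the right clamp, to be turned: a bar 48 long (along its x), 12 wide (y) and 30 mm high on a round flange 40 mm across and 6 mm thick. Origin on the screw axis under the flange, 110 mm above the table. Clockwise from above (yaw falling) tightens; it keeps its height while the upper jaw below comes down 10 mm per turn. White mark on its +x wing.
- knob_grip (a point): where to grip the right clamp's knob: on its axis, 26 mm above the underside of the flange, 10 mm below the bar's top. A stiff nut drags at about 0.28 N m all the way, and the knob stays where it is left. The jaw bites 0.6 to 3.0 rad from the start, not to be seen beforehand; from there the torque climbs by about 0.2 N m per rad on top of the drag. 25 mm are free at each side of the bar.
- blank: the blank: car key blank, brass blade 42 x 9 x 3 mm, black plastic head 38 x 30 x 10 mm, 30 g. Origin at the middle of the shoulder, where blade and head meet; y along the blade towards its tip, z up. It lies loose between the right clamp's jaws, blade along the machine's y, head out to the right (-y), 7 to 14 mm short of home; home is straight along the machine's +y, the shoulder 20 mm from the screw axis.
- blank_end (a point): middle of the outer end face of the blank's black head, 38 mm from its shoulder: the place to push. The face is 30 mm wide and 10 mm high, its middle about 86 mm above the table. The machine's base is 40 mm below. The blank needs only 1 to 2 N to slide; then its head stops hard against the jaw.
- pattern_knob (a joint): turn of the left clamp's knob (same shape), in rad from the start, clockwise positive. It holds the pattern key (grey head) and is to be left alone.
- spare_blank: blue-headed key blank lying on the machine's base to the left of the clamps, a bystander. Origin at its shoulder.
- padlock: brass padlock lying on the table, 45 x 38 x 20 mm with a steel shackle, a bystander. Origin at the middle of its underside.
- lock_cylinder: steel lock cylinder 62 x 17 x 33 mm on the table, a bystander. Origin at the middle of its underside.
- screwdriver: screwdriver with an orange handle, 190 mm, lying on the table, a bystander. Origin at its middle.
- brush: small bench brush, 200 mm, lying on the table, a bystander. Origin at its middle.
- stock_box: cardboard carton 110 x 160 x 75 mm on the table, a bystander. Origin at the middle of its underside.

How it is judged:
On the way, in this order (a step that is already met when the one before it is completed fails the run):
1. the blank is pushed home: its head is less than 1.7 mm from the side of the lower jaw, with the clamp still loose (y of blank in the frame of lower_jaw above -0.0217 m and contact force between lower_jaw and blank below 8 N), for 0.2 s.
2. the clamp has bitten: the blade is pressed on the lower jaw with more than 12 N (contact force between lower_jaw and blank above 12 N), for 0.1 s.
At the end, for the whole second after the job is handed in: The blank's head is within 1.7 mm of the right clamp's lower jaw and the clamp presses the blade on that jaw with 55 to 170 N (the knob about 0.4 to 1.25 rad past the bite; an eighth of a turn is 0.79), the blank at rest (contact force between lower_jaw and blank between 55 and 170 N and y of blank in the frame of lower_jaw above -0.0217 m and linear speed of blank below 0.02 m/s); the robot touches nothing.
It fails at once if the clamp is over-tightened: more than 205 N on the blade (about 1.5 rad past the bite) (contact force between lower_jaw and blank above 205 N).
It fails at once if the blank is pushed with more than 25 N (contact force between the fingers and blank above 25 N).
It fails at once if the pattern key's knob is turned by more than 0.1 rad (value of joint pattern_knob above 0.1 rad or value of joint pattern_knob below -0.1 rad).
It fails at once if a bystander is moved by more than 25 mm (distance of any of spare_blank, padlock, lock_cylinder, screwdriver, brush, stock_box from where it was at the start of the episode above 0.025 m).
It also fails if it takes over 72 s, if anything falls off the work surface, if the arm or the gripper's body presses on something with over 40 N, if the wrist force passes 120 N, or if a joint passes its speed limit or range.

### The arm

A 6-joint arm with a two-finger parallel gripper is mounted at the origin on the work surface. World frame = base frame: x ahead of the robot, y to its left, z up, the work surface at z = 0. Lengths are in m, angles in rad, forces in N, time in s.
With the tool pointing down it reaches from about 0.375 to 0.975 m from the base axis. Payload 3.8 kg.
Tool frame: the origin (TCP) lies at the very end of the fingers, on their centre line; the grasp point (between the pads) lies 19 mm behind it; z points along the fingers, y is the line along which they close (so a half turn about z gives the same grasp; the last joint's range is limited). The gripper opens to 88 mm and grips with 3 to 60 N. Pads are 18 mm wide; open, the fingers measure 123 mm over their backs; the gripper's body (75 mm by 187 mm) begins 45 mm behind the grasp point.
Start: joints at [-0.037, 0.264, 1.604, -0, 1.274, -0.037], TCP at [0.675, -0, 0.239] pointing down, gripper open.
Joint ranges: [-2.63, 2.63], [-0.94, 2.18], [0.31, 2.57], [-1.31, 4.45], [0, 2.66], [-2.55, 2.55]. Speed limits (rad/s): [2.57, 2.57, 3.14, 3.14, 3.14, 3.14].

### API

Orientations are given as a rotation vector (axis times angle).
In Python, from workcell import * gives the robot as it stands.
- The arm moves only by the tool play_rows, never from a script. Its argument "plan" is one flat list of numbers, 7 for each row, row after row: the shift along the tool's x, y, z in cm, then the turn, a rotation vector about the tool's x, y, z in rad, then the finger opening in cm, from 0 to 8.81. In form: [dx, dy, dz, ax, ay, az, hand, dx, dy, dz, ax, ay, az, hand, ...]. A call has 1 to 20 rows; each row is the pose to reach, as a shift and turn from the pose commanded when the call began, along the tool's axes at that moment; what a row does not reach only later rows make up. A row lasts 1/12 s, in which the tool goes at most 41.7 mm and 7.16 degrees, less where a joint would pass 70% of its speed; a pose out of reach is approached as far as the arm can. A call with a gripper value outside its range is refused whole. The fingers move at their own pace and stop on an object; the grip force is fixed at half the most. Time passes only in rows, so rows that repeat a pose let the fingers close. It gives the time, the measured TCP pose, the force, the opening and the grip force at its end, in the units of the state.
- observe(): the state, without advancing time (a new reading comes with each control period).
- read_camera(name): name is "scene" or "side" or "wrist"; returns the picture (400x640x3 uint8, blue, green, red); there is no depth.
- calibration(name): a dict with "fx", "fy", "cx", "cy" (pixels), "eye" and "orientation" of the camera in the world. Camera axes: x right, y up, looking along -z (the intrinsics and any distortion apply to the point x, -y, -z); pixel columns grow to the right and rows downward; lengths in m; the calibration is good to about 2 mm. The wrist camera is an equidistant fisheye: a pixel r from the principal point sees the ray r / f radians off the axis. A picture is of the moment at which its call begins: read the wrist's pose just before it. calibration takes no time and is no camera call; for the wrist camera it gives the pose at the moment of the call.
- sign_off(): hands the job in; it is judged then, once.
The state is a dict: "time_s": time; "qpos": joint angles; "qd": joint speeds; "effort": joint torques, N m; "position": TCP position; "tool_rot": TCP orientation; "contact_force": force on the tool from outside, world axes, zero at the start; "moment": the same for the moment, N m; "opening": opening from 0.0 (shut) to 1.0 (fully open); "gripper_force": force on a finger pad.
Only numpy, scipy, OpenCV 4.12 (cv2) and the standard library are available. Lean on these libraries where they do the work, as an engineer would, in place of code of your own. Each camera call takes 0.05 s, during which the arm holds its last target. There are 200 camera calls.

## Working session

There is one attempt and no reset: what is moved stays moved. The work goes in short steps, Python scripts to look and compute and a tool call to move; the robot and the scene stay as the last step left them, time stands still between calls to the robot, and variables do not carry over. Pictures are saved under pics/ and viewed, at most 10 in all, crops included, and the job is handed in when it is done.

Besides the shell and the picture viewer there is one more tool, called after "Emit:" by a JSON object that holds its "method" and its "body", one argument or row to a line. play_rows: Moves the arm, as the interface text tells. Its arguments: {"type":"object","properties":{"plan":{"type":"array","items":{"type":"number"}}},"required":["plan"]}

```bash
mkdir -p pics
python3 - <<'E'
from workcell import *
import cv2
s=observe();print(s)
for n in("scene","side","wrist"):
    print(n,calibration(n)); cv2.imwrite(f"pics/{n}0.png",read_camera(n))
E
```

```text
{'time_s': 0.0, 'qpos': array([-3.69076055e-02,  2.64736707e-01,  1.60536403e+00, -4.80848368e-05,
        1.27370830e+00, -3.69082515e-02]), 'qd': array([-0.00070054,  0.00069808, -0.00116539,  0.00156273, -0.0009357 ,
       -0.00082902]), 'effort': array([-9.59501231e-04, -5.02113855e+01, -3.56871557e+01,  7.25938403e-02,
        2.92220683e-02, -1.93505334e-04]), 'position': array([6.74287578e-01, 3.66686502e-06, 2.37404482e-01]), 'tool_rot': array([-2.2202982 , -2.220331  ,  0.00242093]), 'contact_force': array([ 0.02613548, -0.54723753,  0.31346382]), 'moment': array([-0.03707113,  0.01681114,  0.04721934]), 'gripper_force': 0.0, 'opening': 1.0017437081106912}
scene {'fx': 496.0113346600888, 'fy': 496.0113346600888, 'cx': 314.6764191984019, 'cy': 198.18328707682, 'eye': array([0.9925333 , 0.71813784, 1.54458016]), 'orientation': array([0.21396271, 0.71106805, 2.41559976])}
side {'fx': 394.81128842922686, 'fy': 394.81128842922686, 'cx': 316.62637551542014, 'cy': 201.18937418216944, 'eye': array([ 0.34061567, -0.99801584,  1.06665394]), 'orientation': array([ 0.78114804, -0.05601564, -0.15321547])}
wrist {'fx': 309.70691628693146, 'fy': 309.70691628693146, 'cx': 317.162223934242, 'cy': 196.48210846073243, 'eye': array([0.67392612, 0.07264214, 0.38452722]), 'orientation': array([-0.28379732,  0.00099554, -0.0003227 ])}
```

View pics/scene0.png

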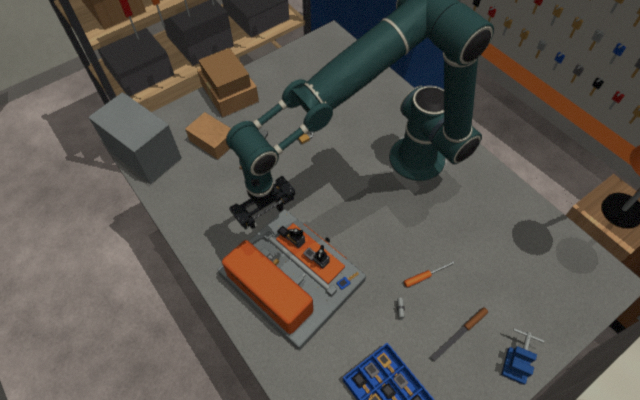

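View pics/side0.png

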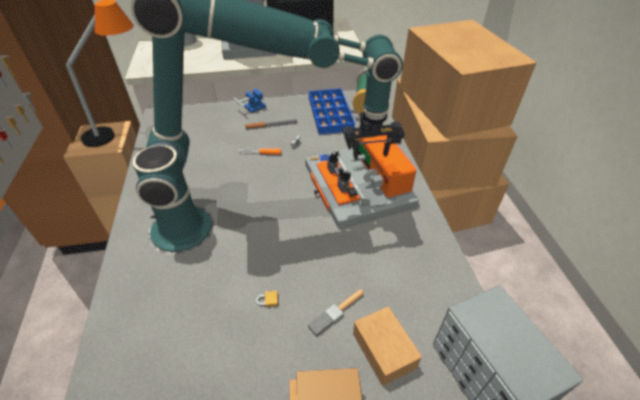

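View pics/wrist0.png

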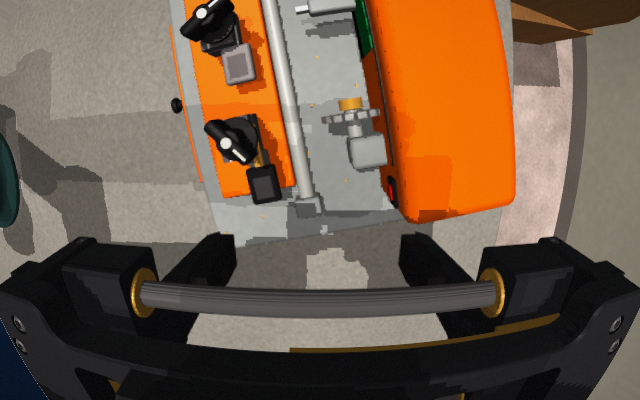

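The wrist view shows the right clamp's knob near (232,142), the black blank head near (263,184) and the pattern knob near (207,18). I'll zoom in on that area.

```bash
cat > h.py <<'E'
from workcell import *
import numpy as np, cv2
from scipy.spatial.transform import Rotation as R
def ray(c,u,v,fish=True):
    a,b=u-c["cx"],v-c["cy"]
    if fish:
        r=np.hypot(a,b);t=r/c["fx"];d=np.array([a/r*np.sin(t),-b/r*np.sin(t),-np.cos(t)])
    else: d=np.array([a/c["fx"],-b/c["fy"],-1])
    return R.from_rotvec(c["orientation"]).apply(d)
def onz(c,u,v,z,fish=True):
    d=ray(c,u,v,fish);return c["eye"]+d*(z-c["eye"][2])/d[2]
def proj(c,p):
    q=R.from_rotvec(c["orientation"]).inv().apply(np.array(p)-c["eye"])
    n=np.hypot(q[0],q[1]);t=np.arctan2(n,-q[2])*c["fx"]
    return c["cx"]+t*q[0]/n,c["cy"]-t*q[1]/n
E
python3 - <<'E'
from h import *
im=cv2.imread("pics/wrist0.png")
cv2.imwrite("pics/w0c.png",cv2.resize(im[0:220,160:320],None,fx=2.7,fy=2.7,interpolation=cv2.INTER_CUBIC))
c=calibration("wrist")
for n,u,v,z in(("knobR",232,142,.146),("knobL",207,18,.146),("headR",263,184,.091),("headL",238,64,.091)):print(n,onz(c,u,v,z))
E
```

```text
knobR [0.60647109 0.047911   0.146     ]
knobL [0.58629783 0.15080935 0.146     ]
headR [ 6.20292728e-01 -1.74511848e-04  9.10000000e-02]
headL [0.59864349 0.11801926 0.091     ]
```

View pics/w0c.png

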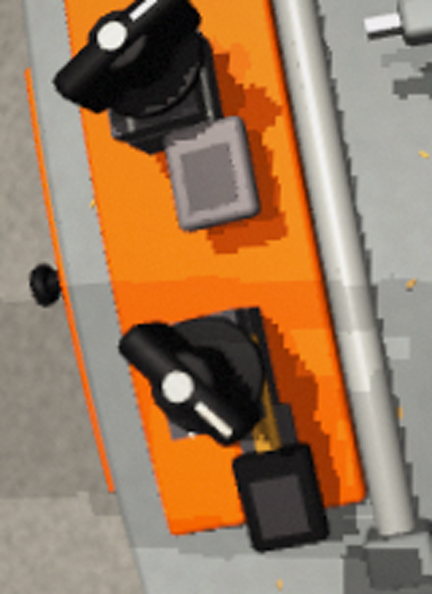

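Emit:
{"method": "play_rows", "body": {
  "plan": [-2,-3,-1,0,0,0,0,-4,-6.5,-2,0,0,0,0,-4,-6.5,-2,0,0,0,0,-4,-6.5,-2,0,0,0,0,-4,-6.5,-2,0,0,0,0,-4,-6.5,-2,0,0,0,0]
}}

```text
time_s: 0.65
position: [0.6106, -0.0396, 0.2585]
tool_rot: [2.221, 2.222, 0.001]
contact_force: [-0.6, -0.1, -0.3]
opening: 0.573
gripper_force: 0.0
```

Run:
```python
from h import *
c=calibration("wrist");im=read_camera("wrist");cv2.imwrite("pics/w1.png",im)
import json;json.dump({k:np.array(v).tolist() for k,v in c.items()},open("c1.json","w"));print(c,observe()["position"])
cv2.imwrite("pics/w1c.png",cv2.resize(im[80:330,200:440],None,fx=2.4,fy=2.4,interpolation=cv2.INTER_CUBIC))
```

```text
{'fx': 309.70691628693146, 'fy': 309.70691628693146, 'cx': 317.162223934242, 'cy': 196.48210846073243, 'eye': array([0.60981552, 0.03296195, 0.40551517]), 'orientation': array([-0.28359065, -0.0012729 , -0.00042794])} [ 0.610668   -0.03953015  0.25834743]
```

View pics/w1c.png

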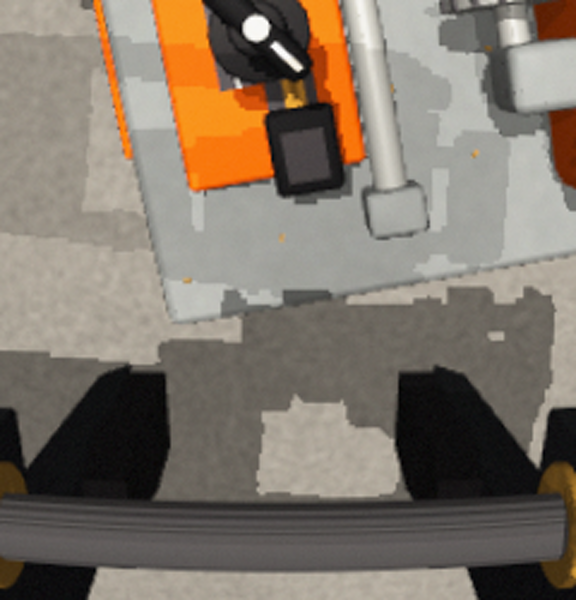

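The head's corners are at crop (267,113), (328,103), (343,184) and (280,193). The screw tip is at (256,27), and the white mark runs to (300,68).

Run:
```python
from h import *
c=calibration("wrist")
P={k:onz(c,200+u/2.4,80+v/2.4,z) for k,u,v,z in(("tl",267,113,.091),("tr",328,103,.091),("br",343,184,.091),("bl",280,193,.091),("tip",256,27,.148),("mark",302,70,.146))}
for k in P:print(k,P[k].round(4))
e=P["br"]-P["bl"];f=(P["tl"]+P["tr"]-P["bl"]-P["br"])/2
print("yaw",np.arctan2(e[1],e[0]),np.arctan2(-f[0],f[1]),np.linalg.norm(e),np.linalg.norm(f))
print("end",(P["bl"]+P["br"])/2);d=P["mark"]-P["tip"];print("bar yaw",np.arctan2(d[1],d[0]))
# base edges, front-right: yaw of base edge from the picture
a=onz(c,200+172/2.4,80+322/2.4,.045);b=onz(c,200+576/2.4,80+248/2.4,.045);print("base yaw",np.arctan2(*(b-a)[[1,0]]),a)
```

```text
tl [0.6042 0.0143 0.091 ]
tr [0.6299 0.0187 0.091 ]
br [ 0.6366 -0.016   0.091 ]
bl [ 0.6097 -0.02    0.091 ]
tip [0.6016 0.0476 0.148 ]
mark [0.6173 0.0327 0.146 ]
yaw 0.14729841831256163 0.1757293308726858 0.02725054847126481 0.035019526042167556
end [ 0.62316611 -0.01797442  0.091     ]
bar yaw -0.7586083524937628
base yaw 0.18733745657395293 [ 0.55370447 -0.09484299  0.045     ]
```

Run:
```python
from h import *
c1=calibration("wrist")
c0=dict(c1,eye=np.array([0.67392612,0.07264214,0.38452722]),orientation=np.array([-0.28379732,0.00099554,-0.0003227]))
def tri(a,b):
    o0,o1=c0["eye"],c1["eye"];d0,d1=ray(c0,*a),ray(c1,*b)
    s=np.linalg.lstsq(np.c_[d0,-d1],o1-o0,rcond=None)[0]
    p,q=o0+s[0]*d0,o1+s[1]*d1;return ((p+q)/2).round(4),np.linalg.norm(p-q).round(4)
A=lambda u,v:(160+u/2.7,v/2.7)
B=lambda u,v:(200+u/2.4,80+v/2.4)
print("tip",tri(A(177,386),B(256,27)))
print("mark",tri(A(228,434),B(298,70)))
for n,a,b in(("tl",(233,462),(267,113)),("tr",(307,445),(328,103)),("br",(326,534),(343,184)),("bl",(254,550),(280,193))):print(n,tri(A(*a),B(*b)))
```

```text
tip (array([0.6016, 0.0476, 0.148 ]), np.float64(0.0))
mark (array([0.6159, 0.0326, 0.146 ]), np.float64(0.0))
tl (array([0.6046, 0.0142, 0.0946]), np.float64(0.0009))
tr (array([0.6304, 0.0181, 0.0846]), np.float64(0.0007))
br (array([ 0.6369, -0.0166,  0.0848]), np.float64(0.0009))
bl (array([ 0.6099, -0.0202,  0.0912]), np.float64(0.0006))
```

Run:
```python
from h import *
print((R.from_rotvec([0,0,-.18])*R.from_rotvec([0,.3,0])).as_rotvec())
```

```text
[ 0.02699978  0.29918713 -0.17864652]
```

Emit:
{"method": "play_rows", "body": {
  "plan": [-0.8,1.8,0,0.027,0.299,-0.179,0,-0.8,1.8,3,0.027,0.299,-0.179,0,-0.8,1.8,6,0.027,0.299,-0.179,0,-0.8,1.8,9,0.027,0.299,-0.179,0,-0.8,1.8,12,0.027,0.299,-0.179,0,-0.8,1.8,14,0.027,0.299,-0.179,0,-0.8,1.8,15.5,0.027,0.299,-0.179,0,-0.8,1.8,15.5,0.027,0.299,-0.179,0,-0.8,1.8,15.5,0.027,0.299,-0.179,0,-0.8,1.8,15.5,0.027,0.299,-0.179,0]
}}

```text
time_s: 1.53
position: [0.6294, -0.0479, 0.1051]
tool_rot: [-1.857, -2.228, -0.282]
contact_force: [0.7, 0.3, 0.7]
opening: 0.006
gripper_force: 0.0
```

Run:
```python
from h import *
s=observe();print(s["position"],s["tool_rot"],R.from_rotvec(s["tool_rot"]).as_matrix().round(3),s["opening"],s["contact_force"])
cw=calibration("wrist");im=read_camera("wrist");cv2.imwrite("pics/w2.png",im)
print(cw)
cv2.imwrite("pics/w2c.png",cv2.resize(im[30:280,180:460],None,fx=2.2,fy=2.2,interpolation=cv2.INTER_CUBIC))
```

```text
[ 0.62936947 -0.0478646   0.10512053] [-1.85667856 -2.22765879 -0.28218025] [[-0.172  0.984 -0.051]
 [ 0.94   0.18   0.29 ]
 [ 0.295  0.002 -0.956]] 0.005730598295739647 [0.70668663 0.28734265 0.74118017]
{'fx': 309.70691628693146, 'fy': 309.70691628693146, 'cx': 317.162223934242, 'cy': 196.48210846073243, 'eye': array([ 0.62361948, -0.02193799,  0.26695593]), 'orientation': array([ 0.01521877, -0.0020062 ,  0.18039202])}
```

View pics/w2c.png

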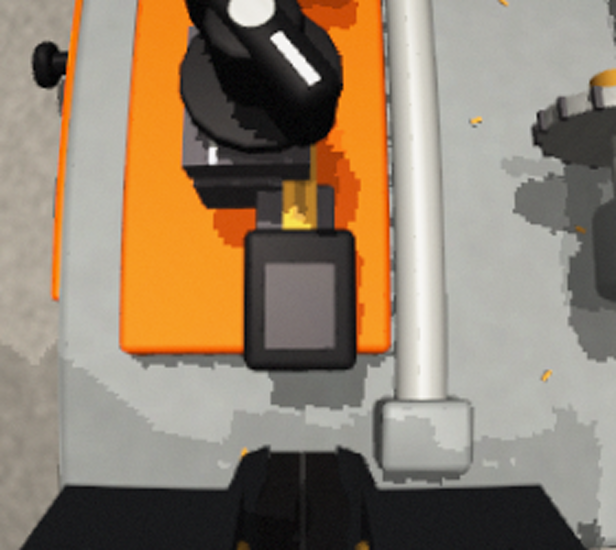

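Emit:
{"method": "play_rows", "body": {
  "plan": [-0.3,0,1,0,0,0,0,-0.65,0,2.1,0,0,0,0,-0.65,0,2.1,0,0,0,0,0.3,0,2.4,0,0,0,0,0.97,0,2.6,0,0,0,0,0.97,0,2.6,0,0,0,0,0.97,0,2.6,0,0,0,0]
}}

```text
time_s: 2.17
position: [0.625, -0.0306, 0.0821]
tool_rot: [-1.855, -2.227, -0.281]
contact_force: [-0.5, -0.1, -0.3]
opening: 0.004
gripper_force: 0.0
```

Emit:
{"method": "play_rows", "body": {
  "plan": [0.1,0,0.03,0,0,0,0,0.2,0,0.06,0,0,0,0,0.3,0,0.09,0,0,0,0,0.4,0,0.12,0,0,0,0,0.5,0,0.15,0,0,0,0,0.6,0,0.19,0,0,0,0]
}}

```text
time_s: 2.67
position: [0.6239, -0.0252, 0.0818]
tool_rot: [-1.857, -2.226, -0.281]
contact_force: [0.1, 0.1, -0.5]
opening: 0.006
gripper_force: 0.1
```

```bash
cat > p.py <<'E'
from h import *
s=observe();d=s["position"][:2]-[.6016,.0476];u=np.array([-.179,.984]);w=np.array([.984,.179])
print(s["time_s"],s["position"].round(4),"tip-edge along y",(d@u+.0086).round(4),"x",(d@w).round(4),s["contact_force"].round(2),s["moment"].round(3),s["gripper_force"])
E
python3 p.py
```

```text
2.6667 [ 0.6239 -0.0252  0.0818] tip-edge along y -0.0671 x 0.0089 [ 0.05  0.05 -0.52] [-0.155 -0.049 -0.003] 0.1445459599744936
```

Emit:
{"method": "play_rows", "body": {
  "plan": [0.1,0,0.03,0,0,0,0,0.2,0,0.06,0,0,0,0,0.3,0,0.09,0,0,0,0,0.4,0,0.12,0,0,0,0,0.5,0,0.15,0,0,0,0,0.5,0,0.15,0,0,0,0]
}}

```text
time_s: 3.17
position: [0.6228, -0.0198, 0.0817]
tool_rot: [-1.856, -2.226, -0.28]
contact_force: [-0.3, 0.2, -0.5]
opening: 0.006
gripper_force: 0.1
```

```bash
python3 p.py
python3 - <<'E'
from h import *
im=read_camera("wrist");cv2.imwrite("pics/w3c.png",cv2.resize(im[30:280,180:460],None,fx=2.2,fy=2.2,interpolation=cv2.INTER_CUBIC))
E
```

```text
3.1667 [ 0.6228 -0.0198  0.0817] tip-edge along y -0.0615 x 0.0088 [-0.28  0.19 -0.52] [-0.16  -0.087  0.031] 0.056893043483796646
```

View pics/w3c.png

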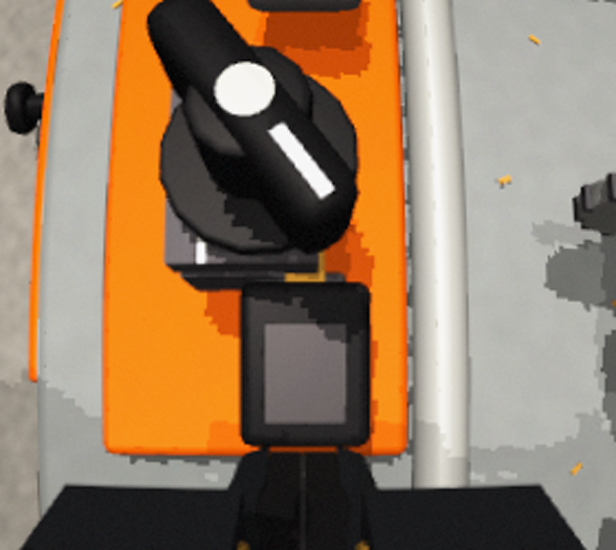

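The fingertips are against the head, and a small gap to the jaw is left at crop row 280. I'll go on in small steps.

Emit:
{"method": "play_rows", "body": {
  "plan": [0.05,0,0.015,0,0,0,0,0.1,0,0.03,0,0,0,0,0.15,0,0.045,0,0,0,0,0.2,0,0.06,0,0,0,0]
}}

```text
time_s: 3.55
position: [0.6226, -0.0181, 0.0817]
tool_rot: [-1.857, -2.226, -0.28]
contact_force: [0.3, -1.7, 0.2]
opening: 0.004
gripper_force: 0.8
```

Emit:
{"method": "play_rows", "body": {
  "plan": [0.05,0,0.015,0,0,0,0,0.05,0,0.015,0,0,0,0]
}}

```text
time_s: 3.72
position: [0.6228, -0.0179, 0.0819]
tool_rot: [-1.857, -2.227, -0.28]
contact_force: [0.1, -2.1, 0.2]
opening: 0.007
gripper_force: 1.2
```

```bash
python3 p.py
```

```text
3.7167 [ 0.6228 -0.0179  0.0819] tip-edge along y -0.0597 x 0.0091 [ 0.07 -2.07  0.18] [-0.52  -0.086  0.03 ] 1.2116069087642245
```

Emit:
{"method": "play_rows", "body": {
  "plan": [0.05,0,0.015,0,0,0,0,0.05,0,0.015,0,0,0,0]
}}

```text
time_s: 3.88
position: [0.6228, -0.0177, 0.0819]
tool_rot: [-1.858, -2.227, -0.28]
contact_force: [-0.3, -3.9, 0.4]
opening: 0.005
gripper_force: 2.2
```

Emit:
{"method": "play_rows", "body": {
  "plan": [0.05,0,0.015,0,0,0,0,0.05,0,0.015,0,0,0,0]
}}

```text
time_s: 4.05
position: [0.6229, -0.0176, 0.082]
tool_rot: [-1.858, -2.228, -0.28]
contact_force: [1.6, -5.9, 0.7]
opening: 0.002
gripper_force: 3.0
```

```bash
python3 p.py;python3 - <<'E'
from h import *
im=read_camera("wrist");cv2.imwrite("pics/w4c.png",cv2.resize(im[120:260,240:400],None,fx=4,fy=4,interpolation=cv2.INTER_CUBIC))
E
```

```text
4.05 [ 0.6229 -0.0176  0.082 ] tip-edge along y -0.0593 x 0.0093 [ 1.62 -5.87  0.74] [-1.048 -0.223 -0.077] 2.9923668759875
```

View pics/w4c.png

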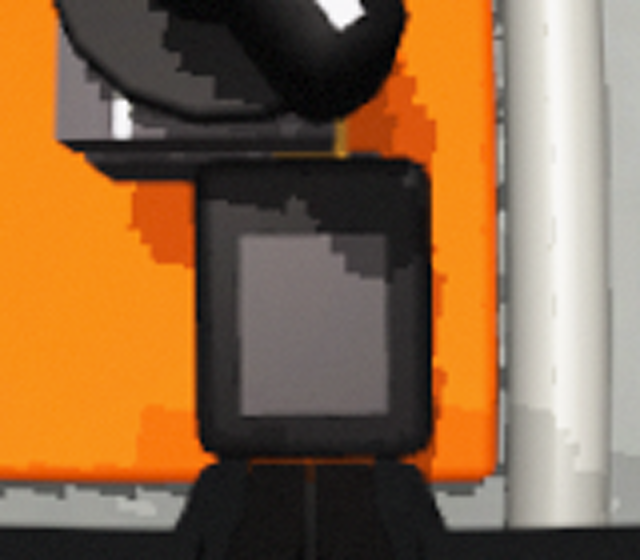

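The head's top edge at crop row 160 now meets the jaw side, and force rises against a hard stop, so the blank is home. I'll back off and refine the bar's yaw.

Emit:
{"method": "play_rows", "body": {
  "plan": [-1,0,-0.3,0,0,0,0,-2,0,-0.6,0,0,0,0,-2.9,0,-0.9,0,0,0,0,-2.9,0,-0.9,0,0,0,0,-1.9,0,-4.2,0,0,0,0,-0.9,0,-7.5,0,0,0,0,0,0,-10.5,0,0,0,0,0,0,-10.5,0,0,0,0,0,0,-10.5,0,0,0,0]
}}

```text
time_s: 4.85
position: [0.6296, -0.0473, 0.185]
tool_rot: [-1.859, -2.229, -0.285]
contact_force: [0.4, 0.4, -0.5]
opening: 0.007
gripper_force: 0.0
```

Run:
```python
from h import *
c=calibration("wrist");s=observe();print(s["position"],s["contact_force"])
im=read_camera("wrist");cv2.imwrite("pics/w5.png",im)
c3=dict(c,eye=np.array([.62361948,-.02193799,.26695593])+np.array([.6228,-.0198,.0817])-[.62937,-.04786,.10512],orientation=np.array([.0152,-.002,.1804]))
C=lambda u,v:(180+u/2.2,30+v/2.2)
a,b,t=[onz(c3,*C(*p),.146) for p in((273,127),(327,193),(245,90))]
print(a,b,t,np.arctan2(*(b-a)[[1,0]]),np.arctan2(*(b-t)[[1,0]]))
# new view: white stripe & circle by mask near projected knob
u,v=proj(c,[.6016,.0476,.147]);print(u,v)
x0,y0=max(int(u)-45,0),max(int(v)-45,0);w=im[y0:int(v)+45,x0:int(u)+45]
m=((w.min(2)>170)).astype(np.uint8)
n,l,st,ce=cv2.connectedComponentsWithStats(m)
for i in range(1,n):
    if st[i,4]>25:
        pts=np.argwhere(l==i)[:,::-1].astype(np.float32);r=cv2.minAreaRect(pts)
        q=onz(c,ce[i,0]+x0,ce[i,1]+y0,.146)
        vx,vy,xx,yy=cv2.fitLine(pts,cv2.DIST_L2,0,.01,.01).ravel()
        A=onz(c,xx+x0-5*vx,yy+y0-5*vy,.146);B=onz(c,xx+x0+5*vx,yy+y0+5*vy,.146);print(st[i],q,r[1],np.arctan2(*(B-A)[[1,0]]))
print((R.from_rotvec([0,-.3,0])*R.from_rotvec([0,0,-.6])).as_rotvec())
```

```text
[ 0.62956549 -0.04733891  0.18502441] [ 0.44526777  0.3587177  -0.50466406]
[0.6064094  0.04220879 0.146     ] [0.61619094 0.03333781 0.146     ] [0.60099582 0.04761194 0.146     ] -0.7366196424789611 -0.7541558920900115
301.85349534382107 94.13989173636601
[ 0 10  2 42 58] [0.56745316 0.05638324 0.146     ] (41.0, 1.0) 1.7853339403111046
[ 39  39  13  12 125] [0.60099821 0.04804752 0.146     ] (11.0, 12.0) 0.18989775545176207
[52 54 13 16 71] [0.61164446 0.03792282 0.146     ] (18.5936279296875, 3.7713494300842285) -0.7662690250525128
[ 0.08999177 -0.29091892 -0.59543877]
```

Emit:
{"method": "play_rows", "body": {
  "plan": [0,0,-2,0.0945,-0.29,-0.625,2.6,4,-0.5,0,0.0945,-0.29,-0.625,2.6,7,-0.8,1.5,0.0945,-0.29,-0.625,2.6,9.43,-1.07,2.9,0.0945,-0.29,-0.625,2.6,9.43,-1.07,2.9,0.0945,-0.29,-0.625,2.6,9.43,-1.07,2.9,0.0945,-0.29,-0.625,2.6,9.43,-1.07,2.9,0.0945,-0.29,-0.625,2.6,9.43,-1.07,2.9,0.0945,-0.29,-0.625,2.6,9.43,-1.07,2.9,0.0945,-0.29,-0.625,2.6,9.43,-1.07,2.9,0.0945,-0.29,-0.625,2.6]
}}

```text
time_s: 5.73
position: [0.5995, 0.0474, 0.1814]
tool_rot: [-1.169, -2.914, 0.0]
contact_force: [-0.4, 0.6, -0.1]
opening: 0.289
gripper_force: 0.0
```

Run:
```python
from h import *
s=observe();M=R.from_rotvec(s["tool_rot"]).as_matrix();print(s["qpos"].round(3),s["position"],s["opening"]*8.8,M.round(3),"yaw of tool y",np.arctan2(M[1,1],M[0,1]))
print("shift",M.T@([.6013,.0478,.119]-s["position"])*100)
im=read_camera("wrist");cv2.imwrite("pics/w6.png",im)
```

```text
[ 0.037  0.169  1.827  0.     1.147 -0.77 ] [0.59946948 0.04742913 0.18143758] 2.546800677877713 [[-0.723  0.691 -0.001]
 [ 0.691  0.723  0.   ]
 [ 0.001 -0.001 -1.   ]] yaw of tool y 0.8077096151611084
shift [-0.1141802   0.15835865  6.24349896]
```

View pics/w6.png

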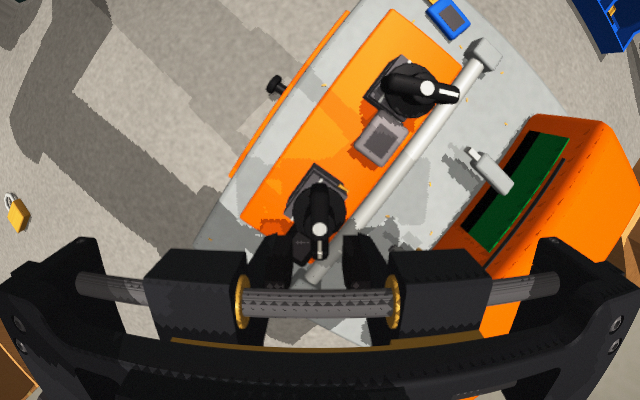

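The bar stands upright in the image at column 319, centred between the fingers (292 to 343). I'll descend and grip.

Emit:
{"method": "play_rows", "body": {
  "plan": [-0.1,0.16,2,0,0,0,2.6,-0.1,0.16,4,0,0,0,2.6,-0.1,0.16,5.2,0,0,0,2.6,-0.1,0.16,6.1,0,0,0,2.6,-0.1,0.16,6.1,0,0,0,2.6,-0.1,0.16,6.1,0,0,0,2.6,-0.1,0.16,6.1,0,0,0,2.6]
}}

```text
time_s: 6.37
position: [0.6022, 0.0485, 0.1221]
tool_rot: [1.166, 2.916, 0.001]
contact_force: [0.7, 0.1, 0.5]
opening: 0.295
gripper_force: 0.0
```

Emit:
{"method": "play_rows", "body": {
  "plan": [0,0,0,0,0,0,0,0,0,0,0,0,0,0,0,0,0,0,0,0,0,0,0,0,0,0,0,0,0,0,0,0,0,0,0,0,0,0,0,0,0,0]
}}

```text
time_s: 6.87
position: [0.6012, 0.0476, 0.1224]
tool_rot: [1.165, 2.917, -0.003]
contact_force: [-3.3, -4.0, 5.3]
opening: 0.135
gripper_force: 30.0
```

```bash
cat > k.py <<'E'
from h import *
s=observe();M=R.from_rotvec(s["tool_rot"]).as_matrix()
print(round(s["time_s"],2),s["position"].round(4),"opening",round(s["opening"]*88.1,1),"gf",round(s["gripper_force"],1),"yaw",np.arctan2(M[1,1],M[0,1]).round(4),"F",s["contact_force"].round(1),"Mz",s["moment"].round(3),"e6",s["effort"][5].round(3),"q6",s["qpos"][5].round(3))
E
python3 k.py
```

```text
6.87 [0.6012 0.0476 0.1224] opening 11.9 gf 30.0 yaw 0.8106 F [-3.3 -4.   5.3] Mz [-0.644  0.505  0.07 ] e6 0.059 q6 -0.771
```

Emit:
{"method": "play_rows", "body": {
  "plan": [0,0,0,0,0,0.08,0,0,0,0,0,0,0.16,0,0,0,0,0,0,0.24,0,0,0,0,0,0,0.3,0,0,0,0,0,0,0.3,0]
}}

```text
time_s: 7.28
position: [0.6014, 0.0478, 0.1224]
tool_rot: [1.589, 2.708, -0.002]
contact_force: [-3.1, -4.3, 5.6]
opening: 0.134
gripper_force: 30.0
```

```bash
python3 k.py
```

```text
7.28 [0.6014 0.0478 0.1224] opening 11.8 gf 30.0 yaw 0.5094 F [-3.1 -4.3  5.6] Mz [-0.668  0.623  0.019] e6 0.733 q6 -0.469
```

Emit:
{"method": "play_rows", "body": {
  "plan": [0,0,0,0,0,0.08,0,0,0,0,0,0,0.16,0,0,0,0,0,0,0.2,0,0,0,0,0,0,0.2,0]
}}

```text
time_s: 7.62
position: [0.6016, 0.0479, 0.1224]
tool_rot: [1.85, 2.537, -0.002]
contact_force: [-2.6, -4.7, 5.8]
opening: 0.135
gripper_force: 30.0
```

```bash
python3 k.py
```

```text
7.62 [0.6016 0.0479 0.1224] opening 11.9 gf 30.0 yaw 0.311 F [-2.6 -4.7  5.8] Mz [-0.652  0.528  0.171] e6 0.559 q6 -0.271
```

Emit:
{"method": "play_rows", "body": {
  "plan": [0,0,0,0,0,0.04,0,0,0,0,0,0,0.08,0,0,0,0,0,0,0.12,0]
}}

```text
time_s: 7.87
position: [0.6016, 0.0479, 0.1224]
tool_rot: [1.998, 2.422, -0.001]
contact_force: [-2.4, -4.2, 4.1]
opening: 0.135
gripper_force: 30.0
```

```bash
python3 k.py
```

```text
7.87 [0.6016 0.0479 0.1224] opening 11.9 gf 30.0 yaw 0.191 F [-2.4 -4.2  4.1] Mz [-0.704  0.529  0.3  ] e6 -0.226 q6 -0.151
```

Emit:
{"method": "play_rows", "body": {
  "plan": [0,0,0,0,0,0.04,0,0,0,0,0,0,0.08,0,0,0,0,0,0,0.12,0]
}}

```text
time_s: 8.12
position: [0.6017, 0.0479, 0.1224]
tool_rot: [2.14, 2.298, -0.001]
contact_force: [-2.1, -4.9, 5.0]
opening: 0.133
gripper_force: 30.0
```

```bash
python3 k.py
python3 - <<'E'
from h import *
for i in range(8):
    read_camera("wrist");s=observe();print(s["moment"].round(3),s["effort"][5].round(3),s["qpos"][5].round(4))
E
```

```text
8.12 [0.6017 0.0479 0.1224] opening 11.7 gf 30.0 yaw 0.071 F [-2.1 -4.9  5. ] Mz [-0.66   0.412  0.289] e6 -0.223 q6 -0.031
[-0.683  0.47   0.206] 0.309 -0.0288
[-0.722  0.509  0.114] 0.429 -0.0317
[-0.684  0.518  0.107] 0.192 -0.0325
[-0.66   0.486  0.11 ] 0.132 -0.0326
[-0.674  0.469  0.129] 0.122 -0.0326
[-0.695  0.5    0.086] 0.121 -0.0326
[-0.649  0.47   0.098] 0.121 -0.0326
[-0.715  0.457  0.076] 0.121 -0.0326
```

Emit:
{"method": "play_rows", "body": {
  "plan": [0,0,0,0,0,0.04,0,0,0,0,0,0,0.08,0,0,0,0,0,0,0.12,0]
}}

```text
time_s: 8.77
position: [0.6018, 0.0479, 0.1224]
tool_rot: [2.274, 2.165, -0.0]
contact_force: [-1.8, -4.3, 5.0]
opening: 0.133
gripper_force: 30.0
```

```bash
python3 k.py
```

```text
8.77 [0.6018 0.0479 0.1224] opening 11.7 gf 30.0 yaw -0.0489 F [-1.8 -4.3  5. ] Mz [-0.698  0.473  0.29 ] e6 -0.225 q6 0.089
```

Emit:
{"method": "play_rows", "body": {
  "plan": [0,0,0,0,0,0.04,0,0,0,0,0,0,0.08,0,0,0,0,0,0,0.12,0]
}}

```text
time_s: 9.02
position: [0.6019, 0.0479, 0.1224]
tool_rot: [2.399, 2.025, -0.0]
contact_force: [-1.3, -4.0, 4.9]
opening: 0.133
gripper_force: 30.0
```

```bash
python3 k.py
```

```text
9.02 [0.6019 0.0479 0.1224] opening 11.7 gf 30.0 yaw -0.1688 F [-1.3 -4.   4.9] Mz [-0.659  0.422  0.216] e6 -0.222 q6 0.209
```

Emit:
{"method": "play_rows", "body": {
  "plan": [0,0,0,0,0,0.04,0,0,0,0,0,0,0.08,0,0,0,0,0,0,0.12,0]
}}

```text
time_s: 9.27
position: [0.602, 0.0479, 0.1224]
tool_rot: [2.516, 1.877, 0.0]
contact_force: [-1.8, -4.5, 5.3]
opening: 0.136
gripper_force: 30.0
```

```bash
python3 k.py
```

```text
9.27 [0.602  0.0479 0.1224] opening 11.9 gf 30.0 yaw -0.2889 F [-1.8 -4.5  5.3] Mz [-0.723  0.393  0.229] e6 -0.221 q6 0.329
```

Emit:
{"method": "play_rows", "body": {
  "plan": [0,0,0,0,0,0.04,0,0,0,0,0,0,0.08,0,0,0,0,0,0,0.12,0]
}}

```text
time_s: 9.52
position: [0.6021, 0.0478, 0.1224]
tool_rot: [2.624, 1.723, 0.001]
contact_force: [-1.4, -5.5, 4.1]
opening: 0.133
gripper_force: 30.0
```

```bash
python3 k.py
```

```text
9.52 [0.6021 0.0478 0.1224] opening 11.7 gf 30.0 yaw -0.4089 F [-1.4 -5.5  4.1] Mz [-0.686  0.311  0.261] e6 -0.22 q6 0.449
```

Emit:
{"method": "play_rows", "body": {
  "plan": [0,0,0,0,0,0.04,0,0,0,0,0,0,0.08,0,0,0,0,0,0,0.12,0]
}}

```text
time_s: 9.77
position: [0.6022, 0.0478, 0.1224]
tool_rot: [2.723, 1.562, 0.001]
contact_force: [-2.0, -4.7, 4.1]
opening: 0.131
gripper_force: 30.0
```

```bash
python3 k.py
```

```text
9.77 [0.6022 0.0478 0.1224] opening 11.6 gf 30.0 yaw -0.5289 F [-2.  -4.7  4.1] Mz [-0.704  0.3    0.262] e6 -0.22 q6 0.569
```

Emit:
{"method": "play_rows", "body": {
  "plan": [0,0,0,0,0,0.04,0,0,0,0,0,0,0.08,0,0,0,0,0,0,0.12,0]
}}

```text
time_s: 10.02
position: [0.6023, 0.0478, 0.1224]
tool_rot: [2.811, 1.396, 0.002]
contact_force: [-1.0, -3.9, 3.8]
opening: 0.131
gripper_force: 30.0
```

```bash
python3 k.py
```

```text
10.02 [0.6023 0.0478 0.1224] opening 11.5 gf 30.0 yaw -0.6489 F [-1.  -3.9  3.8] Mz [-0.743  0.239  0.3  ] e6 -0.219 q6 0.689
```

Emit:
{"method": "play_rows", "body": {
  "plan": [0,0,0,0,0,0.04,0,0,0,0,0,0,0.08,0,0,0,0,0,0,0.12,0]
}}

```text
time_s: 10.27
position: [0.6023, 0.0477, 0.1224]
tool_rot: [2.89, 1.225, 0.002]
contact_force: [-1.0, -5.1, 2.5]
opening: 0.135
gripper_force: 30.0
```

```bash
python3 k.py
```

```text
10.27 [0.6023 0.0477 0.1224] opening 11.9 gf 30.0 yaw -0.7689 F [-1.  -5.1  2.5] Mz [-0.81   0.247  0.275] e6 -0.211 q6 0.809
```

Emit:
{"method": "play_rows", "body": {
  "plan": [0,0,0,0,0,0.04,0,0,0,0,0,0,0.08,0,0,0,0,0,0,0.12,0]
}}

```text
time_s: 10.52
position: [0.6024, 0.0476, 0.1224]
tool_rot: [2.958, 1.05, 0.002]
contact_force: [-0.1, -4.8, 3.3]
opening: 0.137
gripper_force: 30.0
```

```bash
python3 k.py
```

```text
10.52 [0.6024 0.0476 0.1224] opening 12.0 gf 30.0 yaw -0.8887 F [-0.1 -4.8  3.3] Mz [-0.792  0.234  0.303] e6 -0.183 q6 0.929
```

Emit:
{"method": "play_rows", "body": {
  "plan": [0,0,0,0,0,0.04,0,0,0,0,0,0,0.08,0,0,0,0,0,0,0.12,0]
}}

```text
time_s: 10.77
position: [0.6025, 0.0476, 0.1225]
tool_rot: [3.016, 0.871, 0.003]
contact_force: [-0.3, -5.6, 2.8]
opening: 0.128
gripper_force: 30.0
```

```bash
python3 k.py
```

```text
10.77 [0.6025 0.0476 0.1225] opening 11.3 gf 30.0 yaw -1.0086 F [-0.3 -5.6  2.8] Mz [-0.817  0.209  0.294] e6 -0.156 q6 1.049
```

Emit:
{"method": "play_rows", "body": {
  "plan": [0,0,0,0,0,0.04,0,0,0,0,0,0,0.08,0,0,0,0,0,0,0.12,0]
}}

```text
time_s: 11.02
position: [0.6025, 0.0475, 0.1224]
tool_rot: [3.062, 0.688, 0.003]
contact_force: [-0.5, -6.0, 4.1]
opening: 0.134
gripper_force: 30.0
```

```bash
python3 k.py
```

```text
11.02 [0.6025 0.0475 0.1224] opening 11.8 gf 30.0 yaw -1.1285 F [-0.5 -6.   4.1] Mz [-0.86   0.212  0.37 ] e6 -0.128 q6 1.169
```

J6's effort was steady at -0.22, then started to climb by about 0.23 N m/rad at yaw ≈ -0.735. That is the bite. The target is yaw ≈ -1.52.

Emit:
{"method": "play_rows", "body": {
  "plan": [0,0,0,0,0,0.04,0,0,0,0,0,0,0.08,0,0,0,0,0,0,0.12,0]
}}

```text
time_s: 11.27
position: [0.6025, 0.0474, 0.1224]
tool_rot: [3.098, 0.504, 0.004]
contact_force: [-0.5, -5.9, 3.5]
opening: 0.137
gripper_force: 30.0
```

```bash
python3 k.py
```

```text
11.27 [0.6025 0.0474 0.1224] opening 12.1 gf 30.0 yaw -1.2484 F [-0.5 -5.9  3.5] Mz [-0.821  0.164  0.378] e6 -0.101 q6 1.289
```

Emit:
{"method": "play_rows", "body": {
  "plan": [0,0,0,0,0,0.04,0,0,0,0,0,0,0.08,0,0,0,0,0,0,0.12,0]
}}

```text
time_s: 11.52
position: [0.6026, 0.0473, 0.1225]
tool_rot: [3.123, 0.317, 0.004]
contact_force: [0.2, -6.4, 3.9]
opening: 0.136
gripper_force: 30.0
```

```bash
python3 k.py
```

```text
11.52 [0.6026 0.0473 0.1225] opening 12.0 gf 30.0 yaw -1.3683 F [ 0.2 -6.4  3.9] Mz [-0.919  0.241  0.419] e6 -0.074 q6 1.409
```

Emit:
{"method": "play_rows", "body": {
  "plan": [0,0,0,0,0,0.04,0,0,0,0,0,0,0.08,0,0,0,0,0,0,0.12,0,0,0,0,0,0,0.15,0,0,0,0,0,0,0.15,0,0,0,0,0,0,0.15,0]
}}

```text
time_s: 12.02
position: [0.6026, 0.0472, 0.1224]
tool_rot: [3.137, 0.085, 0.004]
contact_force: [-0.8, -6.6, 3.8]
opening: 0.133
gripper_force: 30.0
```

```bash
python3 k.py
```

```text
12.02 [0.6026 0.0472 0.1224] opening 11.7 gf 30.0 yaw -1.5165 F [-0.8 -6.6  3.8] Mz [-1.003  0.167  0.433] e6 0.433 q6 1.557
```

Emit:
{"method": "play_rows", "body": {
  "plan": [0,0,0,0,0,0,2.6,0,0,0,0,0,0,2.6,0,0,0,0,0,0,2.6,0,0,0,0,0,0,2.6,0,0,0,0,0,0,2.6,0,0,-1,0,0,0,2.6,0,0,-3,0,0,0,2.6,0,0,-6,0,0,0,2.6,0,0,-9,0,0,0,2.6,0,0,-10,0,0,0,2.6,0,0,-10,0,0,0,2.6,0,0,-10,0,0,0,2.6]
}}

```text
time_s: 13.02
position: [0.6016, 0.0488, 0.2215]
tool_rot: [3.14, 0.08, 0.002]
contact_force: [-0.4, -0.5, -0.1]
opening: 0.293
gripper_force: 0.0
```

```bash
python3 k.py
python3 - <<'E'
from h import *
im=read_camera("wrist");cv2.imwrite("pics/w7.png",im)
E
```

```text
13.02 [0.6016 0.0488 0.2215] opening 25.8 gf 0.0 yaw -1.5198 F [-0.4 -0.5 -0.1] Mz [0.08  0.071 0.074] e6 -0.0 q6 1.56
```

View pics/w7.png

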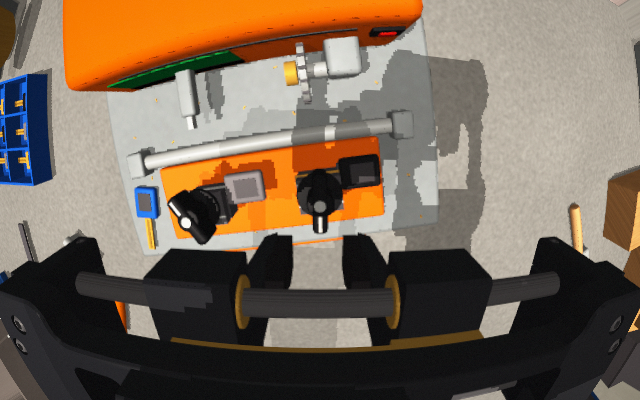

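The knob bar at (320,205) still lines up with the tool, so there was no slip. The blank's head at (360,171) sits against the clamp, and the arm is clear of everything.

```bash
python3 -c "
from workcell import *
print(sign_off())"
```

```text
the job is handed in; nothing more can be done
None
```

The blank is pushed home, the right clamp is tightened about 0.78 rad past the bite, the gripper is released and clear, and the job is handed in; no verdict came back.

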